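# Feel a curved rail for burrs

### The job

Feel the curved aluminium rail on the checking fixture for burrs: with the fingers shut and pointing down, touch the round pad at its one end, pressing so lightly that the rail only sinks a few millimetres on its springs, and slide the fingertips along the middle of the crown, following the curve all the way to the plain end. Do not let the rail come up on the way, do not press it down to its stop and do not pull it up. Lift off only at the plain end, and leave the loose things around it where they are.

Things in the scene. Friction and masses are not known exactly. Their poses are not given: they have to be found in the camera images.
- fixture: Low checking fixture fixed to the bench: grey rectangular plate 112 (its x) x 240 (its y) x 12 mm. Origin at the centre of the plate's underside, on the bench; z up. Above it, on two short coil springs, floats a bare aluminium rail bent into an arc.
- rail (a joint): Vertical travel of the rail on its springs, m, positive downward: 0 at rest, +0.014 at the lower stop, -0.004 if pulled up. It moves straight up and down without tipping, wherever it is pressed; the springs give 0.7 N per mm. Its rounded crown is 14 mm wide, its top 56 mm above the bench at rest; it is a circular arc of radius 110 mm (to mid-crown) over 130 degrees, 250 mm long.
- rail_0 (a point): Centre of the top of the flat round pad, 36 mm across with a small dark screw in it and flush with the crown, at one end of the rail: the stroke starts here. All rail points move down with the rail.
- rail_1 (a point): Point on top of the crown, one sixth of the way along the arc from the round pad to the plain end; the seven rail points are 42 mm apart along the arc.
- rail_2 (a point): Point on top of the crown, 2 sixths of the way along the arc from the round pad to the plain end; the seven rail points are 42 mm apart along the arc.
- rail_3 (a point): Point on top of the crown, 3 sixths of the way along the arc from the round pad to the plain end; the seven rail points are 42 mm apart along the arc.
- rail_4 (a point): Point on top of the crown, 4 sixths of the way along the arc from the round pad to the plain end; the seven rail points are 42 mm apart along the arc.
- rail_5 (a point): Point on top of the crown, 5 sixths of the way along the arc from the round pad to the plain end; the seven rail points are 42 mm apart along the arc.
- rail_6 (a point): Point on top of the crown at the plain rounded end without a pad, where the stroke finishes (the metal ends 7 mm beyond).
- valve: Bystander: loose grey metal valve body, upright cylinder 30 mm across, 46 mm tall, standing on the bench in front of the hollow side of the arc. Origin at the centre of its underside.
- collar: Bystander: loose grey ring 25 mm across, 10 mm high, lying on the fixture plate inside the arc. Origin at the centre of its underside.
- gauge_block: Bystander: loose flat steel block 35 x 30 x 9 mm on the bench beside the fixture, outside the arc. Origin at the centre of its underside.
- magnifier: Bystander: loose black round eye loupe 39 mm across, 34 mm tall, on the bench outside the arc. Origin at the centre of its underside.

How it is judged:
By the outcome, as a careful person would: the job done as asked, in the order asked, and still so for the second after the job is handed in, with the robot touching nothing.
It also fails if it takes over 51 s, if anything falls off the work surface, if the arm or the gripper's body presses on something with over 40 N, if the wrist force passes 120 N, or if a joint passes its speed limit or range.

### The arm

A 7-joint arm with a two-finger parallel gripper is mounted at the origin on a cart in front of the work surface, level with it; the furniture and walls round the work are solid. World frame = base frame: x ahead of the robot, y to its left, z up, the work surface at z = 0. Lengths are in m, angles in rad, forces in N, time in s.
With the tool pointing down it reaches from about 0.4 to 0.85 m from the base axis. Payload 10.4 kg.
Tool frame: the origin (TCP) lies midway between the tips of the shut fingers; the grasp point (between the pads) lies 19 mm behind it; z points along the fingers, y is the direction in which the jaws open and shut (so a half turn about z gives the same grasp; the last joint's range is limited). The gripper opens to 85 mm and grips with 20 to 120 N. Pads are 22 mm wide; open, the fingers measure 114 mm over their backs; the gripper's body (76 mm by 85 mm) begins 54 mm behind the grasp point. The pads swing forward as they close: fully open they stand 13 mm farther back than shut.
Start: joints at [1.276, 0.332, -0.065, 1.46, 0.022, 1.35, -0.088], TCP at [0.168, -0.602, 0.231] pointing down, gripper open.
Joint ranges: [-2.6, 2.6], [-0.5, 2.12], [-1.47, 1.34], [0.16, 2.42], [-1.27, 4.41], [0.06, 2.06], [-2.6, 2.6]. Speed limits (rad/s): [2.22, 2.22, 2.79, 2.79, 3.14, 3.14, 3.14].

### API

Orientations are given as a 3x3 rotation matrix whose columns are the frame's x, y, z axes.
In Python, from bench import * gives the robot as it stands. The module is installed in compiled form; this text tells all that it offers.
- The arm moves only by the tool drive_tool, never from a script. Its argument "deltas" is a list of rows, each an object with "grip": the closure in counts, from 0 (fully open) to 255 (shut); "xyz": the shift along the world's x, y, z in m, a list of three; "dr": the turn, a rotation vector about the world's x, y, z in degrees, a list of three. In form: [{"grip": grip, "xyz": [dx, dy, dz], "dr": [wx, wy, wz]}, ...]. A call has 1 to 12 rows; each row is the pose to reach, as a shift and turn from the pose commanded when the call began; what a row does not reach only later rows make up. A row lasts 1/10 s, in which the tool goes at most 50 mm and 8.59 degrees, less where a joint would pass 70% of its speed; a pose out of reach is approached as far as the arm can. A call with a gripper value outside its range is refused whole. The fingers move at their own pace and stop on an object; "grip_force" is the grip in N (left out, the last holds). Time passes only in rows, so rows that repeat a pose let the fingers close. It gives the time, the measured TCP pose, the force and the opening at its end, in the units of the state.
- get_obs(): the state, without advancing time (a new reading comes with each control period).
- get_image(name): name is "scene" or "top"; returns a dict with "img" (420x560x3 uint8, red, green, blue), "range_z" (420x560 float32, m along the optical axis (not along the pixel's ray), 0 where there is no reading), "fx", "fy", "cx", "cy" (pixels), "R" (3x3) and "t" (3): a world point X has camera coordinates R X + t. Camera axes: x right, y down, z forward; pixel columns grow to the right and rows downward; lengths in m; the calibration is good to about 2 mm. A picture is of the moment at which its call begins.
- finish_job(): hands the job in, once; it reports no verdict.
The state is a dict: "time": time; "qpos": joint angles; "joint_velocities": joint speeds; "joint_efforts": joint torques, N m; "tool_pos": TCP position; "tool_rot": TCP orientation; "ft_force": force on the tool from outside, world axes, zero at the start; "wrist_torque": the same for the moment, N m; "gripper_width": finger opening in m.
Only numpy, scipy, OpenCV 4.12 (cv2) and the standard library are available. Lean on these libraries where they do the work, as an engineer would, in place of code of your own. Each camera call takes 0.05 s, during which the arm holds its last target. There are 200 camera calls.

## Working session

There is one attempt and no reset: what is moved stays moved. The work goes in short steps, Python scripts to look and compute and a tool call to move; the robot and the scene stay as the last step left them, time stands still between calls to the robot, and variables do not carry over. Pictures are saved under pics/ and viewed, about 8 in all and at most 12, crops included, and the job is handed in when it is done.

Besides the shell and the picture viewer there is one more tool, called after ">>>" as name(argument=value, ...), one argument or row to a line, values as JSON. drive_tool: Moves the arm, as the interface text tells. Its arguments: {"type":"object","properties":{"deltas":{"type":"array","items":{"type":"object","properties":{"grip":{"type":"number"},"xyz":{"type":"array","items":{"type":"number"}},"dr":{"type":"array","items":{"type":"number"}}}}},"grip_force":{"type":"number"}},"required":["deltas"]}

```bash
mkdir -p pics
python3 - <<'E'
from bench import *
import cv2,numpy as np
o=get_obs();print(o['time'],o['tool_pos'],o['tool_rot'],o['ft_force'],o['gripper_width'])
for n in("scene","top"):
    d=get_image(n);cv2.imwrite(f"pics/{n}0.png",d['img'][...,::-1]);np.savez(f"{n}0.npz",**d)
    print(n,d['fx'],d['cx'],d['cy'],d['R'],d['t'])
E
```

```text
0.0 [ 0.16768012 -0.60169389  0.2305268 ] [[ 9.63292302e-01  2.68454384e-01 -4.30535631e-04]
 [ 2.68454725e-01 -9.63291335e-01  1.36561849e-03]
 [-4.81249729e-05 -1.43106910e-03 -9.99998975e-01]] [-0.4738123   0.01116424  0.09676949] 0.08544014860247329
scene 528.4553369217099 278.80846598245 205.05975687520757 [[-0.80326441 -0.59536986 -0.01735   ]
 [-0.44246086  0.61595589 -0.65178734]
 [ 0.39874137 -0.51588088 -0.7582033 ]] [0.49091123 0.2668314  0.7509401 ]
top 419.29772656274736 275.59276473438416 202.32465991660555 [[ 3.01015540e-02 -9.99546600e-01  7.00645329e-04]
 [-9.74572800e-01 -2.95051607e-02 -2.22120020e-01]
 [ 2.22039983e-01  6.00332788e-03 -9.75019080e-01]] [0.0516141  0.57958123 0.79867025]
```

View pics/scene0.png

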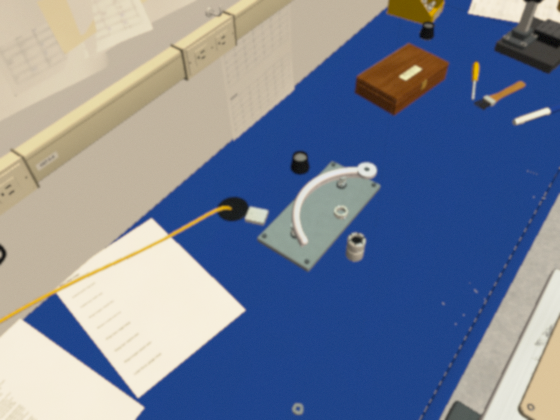

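View pics/top0.png

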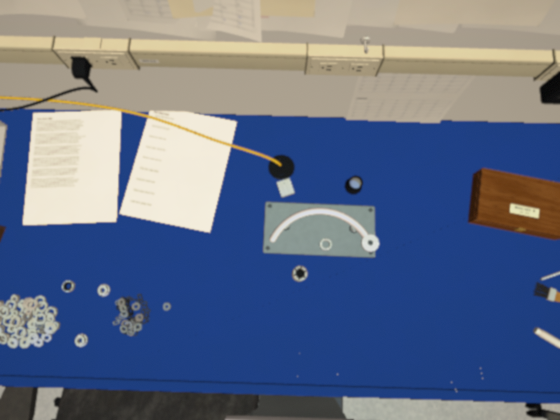

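The scene view shows the pad at about (367,170) and the plain end at (304,241). In the top view they are at about (370,243) and (273,240), with the arc bulging away from the robot. Next I'll fit the arc from the depth.

Run:
```python
import cv2,numpy as np
from scipy.optimize import least_squares
boxes={'top':(255,195,385,262),'scene':(285,155,382,250)}
P={}
for n,(a,b,c,e) in boxes.items():
    d=np.load(n+'0.npz');v,u=np.mgrid[b:e,a:c];z=d['range_z'][b:e,a:c]
    C=np.stack([(u-d['cx'])/d['fx']*z,(v-d['cy'])/d['fy']*z,z],-1)
    X=(C-d['t'])@d['R'];m=(z>0)
    img=d['img'][b:e,a:c].astype(int)
    h=X[...,2]
    print(n,'heights hist',np.histogram(h[m],bins=np.arange(-.01,.08,.005)))
    s=m&(h>.047)&(h<.066)&(img.min(-1)>125)
    p=X[s];P[n]=p;print(len(p),'median z',np.median(p[:,2]), p.min(0),p.max(0))
    # pad centroid from user-read px later; fit circle robustly
    r=least_squares(lambda q:np.hypot(p[:,0]-q[0],p[:,1]-q[1])-.110,[p[:,0].max()-.11,p[:,1].mean()],loss='soft_l1',f_scale=.003)
    c0=r.x;print('centre',c0,'rms',np.sqrt(np.mean(r.fun**2)))
    th=np.degrees(np.arctan2(p[:,1]-c0[1],p[:,0]-c0[0]));print('theta range',np.sort(th)[[0,3,-4,-1]])
    # rays at z=.056
    for nm,px in {'top':{'pad':(370,243),'end':(273,240)},'scene':{'pad':(367,170),'end':(304,241)}}[n].items():
        ray=d['R'].T@np.array([(px[0]-d['cx'])/d['fx'],(px[1]-d['cy'])/d['fy'],1]);o=-d['R'].T@d['t']
        print(nm,o+ray*(.056-o[2])/ray[2])
    k=6
    cr=cv2.resize(d['img'][b:e,a:c],None,fx=k,fy=k,interpolation=cv2.INTER_CUBIC);cv2.imwrite(f'pics/{n}crop.png',cr[...,::-1])
```

```text
top heights hist (array([   5, 1603, 1350,  508, 3902,  191,   60,    6,    3,   29,   10,
         28,  453,  529,    1,    0,    0]), array([-0.01 , -0.005,  0.   ,  0.005,  0.01 ,  0.015,  0.02 ,  0.025,
        0.03 ,  0.035,  0.04 ,  0.045,  0.05 ,  0.055,  0.06 ,  0.065,
        0.07 ,  0.075]))
1001 median z 0.055110902420166995 [ 0.48421248 -0.14272205  0.04722967] [0.57230034 0.08046183 0.06037747]
centre [ 0.45521719 -0.02468029] rms 0.005692978369179107
theta range [-74.40073492 -73.87471164  66.32573963  66.8955575 ]
pad [ 0.50069084 -0.12572482  0.056     ]
end [0.5008633  0.07205415 0.056     ]
scene heights hist (array([ 167, 2971,  171, 2383, 1480,  152,   90,  110,  103,  236,  181,
        242,  828,   67,    0,    0,    0]), array([-0.01 , -0.005,  0.   ,  0.005,  0.01 ,  0.015,  0.02 ,  0.025,
        0.03 ,  0.035,  0.04 ,  0.045,  0.05 ,  0.055,  0.06 ,  0.065,
        0.07 ,  0.075]))
1031 median z 0.05264811112033574 [ 0.48325715 -0.14084704  0.04701204] [0.57189859 0.08271052 0.05704004]
centre [ 0.45387076 -0.02120964] rms 0.005585109178743239
theta range [-74.19245095 -73.62595401  65.96645367  66.42343368]
pad [ 0.4979711  -0.12063194  0.056     ]
end [0.49909065 0.08020245 0.056     ]
```

View pics/topcrop.png

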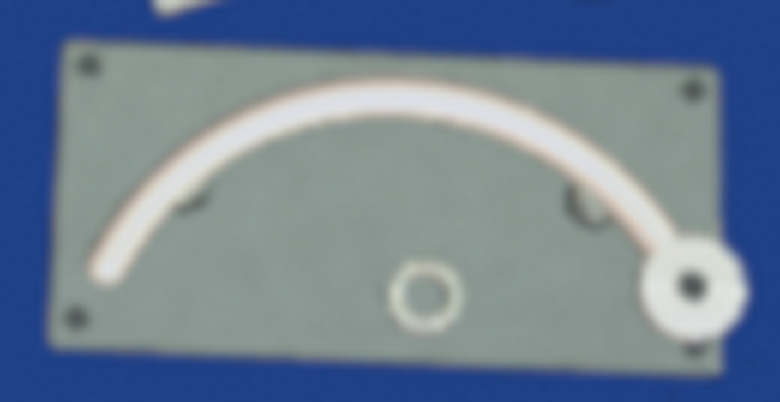

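View pics/scenecrop.png

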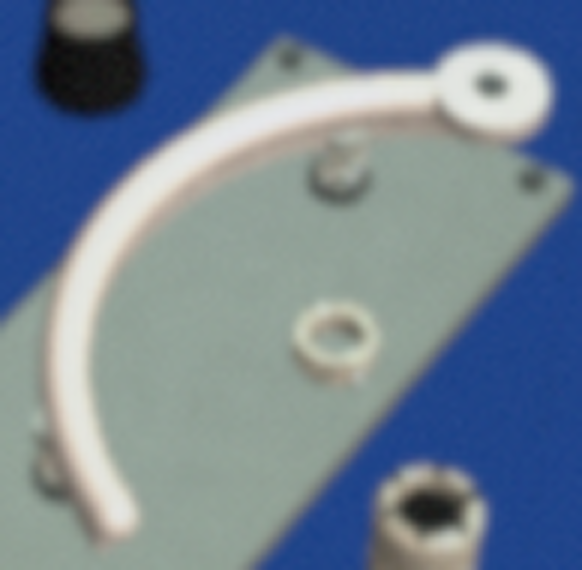

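```bash
cat > fit.py <<'E'
import cv2,numpy as np
from scipy.optimize import least_squares
boxes={'top':(255,195,385,262),'scene':(285,155,382,250)}
clk={'top':((692,286),(107,268)),'scene':((490,85),(119,520))}
def plane(d,u,v,z=.056):
    C=np.stack([(u-d['cx'])/d['fx'],(v-d['cy'])/d['fy'],np.ones_like(u,float)],-1)@d['R'];o=-d['R'].T@d['t']
    return (o+C*((z-o[2])/C[...,2])[...,None])[...,:2]
allq=[]
for n,(a,b,c,e) in boxes.items():
    d=np.load(n+'0.npz');img=cv2.resize(d['img'][b:e,a:c],None,fx=6,fy=6,interpolation=cv2.INTER_CUBIC).astype(int)
    m=(img.min(-1)>195).astype(np.uint8)
    k,l,st,_=cv2.connectedComponentsWithStats(m);i=1+np.argmax(st[1:,4]);vv,uu=np.nonzero(l==i)
    f=lambda u,v:plane(d,(np.asarray(u)+.5)/6-.5+a,(np.asarray(v)+.5)/6-.5+b)
    p=f(uu,vv);pad=f(*clk[n][0]);end=f(*clk[n][1])
    q=p[np.hypot(*(p-pad).T)>.024]
    c0=(pad+end)/2-np.array([.046,0])
    for _ in range(5):
        th=np.arctan2(q[:,1]-c0[1],q[:,0]-c0[0]);r=np.hypot(*(q-c0).T)
        bs=np.linspace(-.95,1.0,25);med=[];T=[];W=[]
        for x,y in zip(bs[:-1],bs[1:]):
            s=(th>=x)&(th<y)
            if s.sum()>30: lo,hi=np.percentile(r[s],[3,97]);med.append((lo+hi)/2);W.append(hi-lo);T.append((x+y)/2)
        T,med=np.array(T),np.array(med);M=c0+med[:,None]*np.c_[np.cos(T),np.sin(T)]
        c0=least_squares(lambda x:np.hypot(*(M-x[:2]).T)-.11,c0).x
    res=np.hypot(*(M-c0).T)-.11
    cf=least_squares(lambda x:np.hypot(*(M-x[:2]).T)-x[2],[*c0,.11]).x
    an=lambda x:np.degrees(np.arctan2(*(x-c0)[::-1]))
    print(n,'c',c0.round(4),'free',cf.round(4),'res mm',(res*1e3).round(1),'w',np.round(np.mean(W)*1e3,1))
    print('  pad',pad.round(4),'r',np.hypot(*(pad-c0)).round(4),an(pad).round(1),' end c',end.round(4),an(end).round(1),'max th',np.degrees(th.max()).round(1))
    d_=d;z=d['range_z'];
E
python3 fit.py
```

```text
top c [ 0.4543 -0.026 ] free [ 0.4541 -0.026   0.1102] res mm [ 0.2  0.1  0.1 -0.  -0.  -0.1 -0.2 -0.1 -0.1 -0.1 -0.1 -0.   0.   0.1
  0.1  0.   0.   0.1  0.1  0.1 -0.1 -0.  -0.  -0.1] w 8.1
  pad [ 0.5022 -0.1256] r 0.1105 -64.3  end c [0.5024 0.0733] 64.2 max th 66.1
scene c [ 0.4513 -0.0209] free [ 0.4533 -0.0208  0.1083] res mm [-0.5 -0.3 -0.3 -0.1 -0.1 -0.1 -0.   0.   0.1  0.2  0.2  0.2  0.3  0.3
  0.3  0.2  0.2  0.1  0.  -0.1 -0.2 -0.4 -0.5 -0.5] w 9.6
  pad [ 0.5007 -0.1226] r 0.1131 -64.1  end c [0.4982 0.0802] 65.1 max th 66.4
```

The two views disagree by 3–7 mm in y, so I'll hover the shut fingers near the pad and compare against the known TCP.

>>> drive_tool(
  deltas=[
    {"grip":255,"xyz":[0.028,0.04,0.0],"dr":[0,0,0]},
    {"grip":255,"xyz":[0.056,0.08,0.0],"dr":[0,0,0]},
    {"grip":255,"xyz":[0.084,0.12,0.0],"dr":[0,0,0]},
    {"grip":255,"xyz":[0.112,0.16,0.0],"dr":[0,0,0]},
    {"grip":255,"xyz":[0.14,0.2,0.0],"dr":[0,0,0]},
    {"grip":255,"xyz":[0.168,0.24,0.0],"dr":[0,0,0]},
    {"grip":255,"xyz":[0.196,0.28,0.0],"dr":[0,0,0]},
    {"grip":255,"xyz":[0.224,0.32,0.0],"dr":[0,0,0]},
    {"grip":255,"xyz":[0.252,0.36,0.0],"dr":[0,0,0]},
    {"grip":255,"xyz":[0.28,0.4,0.0],"dr":[0,0,0]},
    {"grip":255,"xyz":[0.307,0.438,0.0],"dr":[0,0,0]},
    {"grip":255,"xyz":[0.334,0.476,0.0],"dr":[0,0,0]},
  ],
  grip_force=60,
)

```text
time: 1.3
tool_pos: [0.5024, -0.1243, 0.2313]
tool_rot: [[0.963, 0.268, -0.0], [0.268, -0.963, -0.0], [-0.0, 0.0, -1.0]]
ft_force: [0.5, -1.3, 0.8]
gripper_width: -0.0
```

>>> drive_tool(
  deltas=[
    {"grip":255,"xyz":[0,0,-0.04],"dr":[0,0,0]},
    {"grip":255,"xyz":[0,0,-0.08],"dr":[0,0,0]},
    {"grip":255,"xyz":[0,0,-0.12],"dr":[0,0,0]},
    {"grip":255,"xyz":[0,0,-0.145],"dr":[0,0,0]},
    {"grip":255,"xyz":[0,0,-0.155],"dr":[0,0,0]},
    {"grip":255,"xyz":[0,0,-0.155],"dr":[0,0,0]},
    {"grip":255,"xyz":[0,0,-0.155],"dr":[0,0,0]},
  ],
)

```text
time: 2.0
tool_pos: [0.5026, -0.1262, 0.0776]
tool_rot: [[0.963, 0.268, 0.001], [0.268, -0.963, -0.0], [0.001, 0.001, -1.0]]
ft_force: [-0.7, 0.2, -0.6]
gripper_width: -0.0002
```

Run:
```python
from bench import *
import cv2,numpy as np
o=get_obs();X=np.array(o['tool_pos']);print(o['time'],X,o['ft_force'])
ims=[]
for n,(a,b,c,e) in {'top':(330,180,410,280),'scene':(325,110,405,210)}.items():
    d=get_image(n);np.savez(f"{n}1.npz",**d)
    p=d['R']@X+d['t'];uv=p[:2]/p[2]*[d['fx'],d['fy']]+[d['cx'],d['cy']];print(n,'TCP px',uv,'crop',(uv+.5-[a,b])*5-.5)
    ims.append(cv2.resize(d['img'][b:e,a:c],None,fx=5,fy=5,interpolation=cv2.INTER_CUBIC))
cv2.imwrite('pics/hover.png',np.hstack(ims)[...,::-1])
```

```text
2.0 [ 0.50259074 -0.12620556  0.07755126] [-0.6931176   0.22756298 -0.64077082]
top TCP px [372.60945325 240.67366004] crop [215.04726625 305.3683002 ]
scene TCP px [367.64747932 158.80069327] crop [215.23739659 246.00346633]
```

View pics/hover.png

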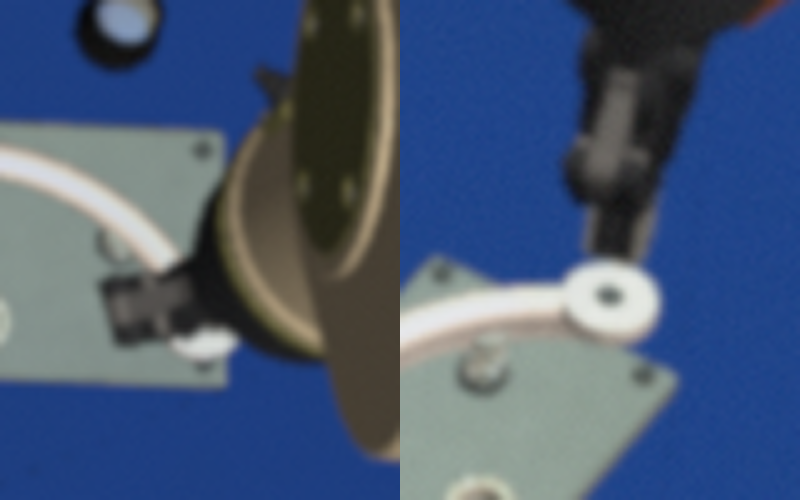

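Run:
```python
exec(open('fit.py').read().split('allq')[0])
t=np.load('top0.npz');s=np.load('scene0.npz')
def g(d,pts,a,b,z):
    p=np.array(pts,float);return plane(d,(p[:,0]+.5)/6-.5+a,(p[:,1]+.5)/6-.5+b,z)
print('screws top  ',g(t,[(693,90)],255,195,.012));print('screws scene',g(s,[(290,60)],285,155,.012))
print('collar top',g(t,[(426,297)],255,195,.022),'scene',g(s,[(336,335)],285,155,.022))
# plate outline by colour
for n,d,(a,b,c,e) in(('top',t,(250,190,390,270)),('scene',s,(250,145,392,280))):
    im=cv2.resize(d['img'][b:e,a:c],None,fx=6,fy=6,interpolation=cv2.INTER_CUBIC).astype(int)
    m=((im[...,0]>85)).astype(np.uint8);m=cv2.morphologyEx(m,cv2.MORPH_CLOSE,np.ones((45,45)))
    m=cv2.morphologyEx(m,cv2.MORPH_OPEN,np.ones((120,120)))
    cs=max(cv2.findContours(m,0,1)[0],key=cv2.contourArea)[:,0]
    q=g(d,cs,a,b,.012)
    r=cv2.minAreaRect((q*1e3).astype(np.float32));print(n,'plate',r)
    z=d['range_z'];v,u=np.mgrid[b:e,a:c];zz=z[b:e,a:c]
    X=(np.stack([(u-d['cx'])/d['fx']*zz,(v-d['cy'])/d['fy']*zz,zz],-1)-d['t'])@d['R'];h=X[...,2]
    im=d['img'][b:e,a:c].astype(int);bl=(im[...,0]<60)&(im[...,2]>110)&(zz>0);gr=(abs(im[...,0]-140)<15)&(abs(im[...,1]-155)<15)&(zz>0)
    wh=(im.min(-1)>215)&(zz>0)&(h>.03)
    print('  bench z',np.median(h[bl]).round(4),'plate z',np.median(h[gr]).round(4),'rail z',np.median(h[wh]).round(4),'std',h[bl].std().round(4))
```

```text
screws top   [[ 0.5798689  -0.13716158]]
screws scene [[ 0.57802554 -0.13484488]]
collar top [[ 0.50012739 -0.03920893]] scene [[ 0.49881264 -0.03594365]]
top plate ((534.13232421875, -26.64336395263672), (240.70437622070312, 114.42308044433594), 89.2447738647461)
  bench z -0.0002 plate z 0.0121 rail z 0.0557 std 0.0016
scene plate ((526.9553833007812, -39.489990234375), (284.6487121582031, 139.87869262695312), 82.37418365478516)
  bench z -0.0027 plate z 0.0096 rail z 0.0531 std 0.0014
```

The scene camera reads the bench 2.7 mm low, which is a pitch error. The top camera reads the bench, plate and rail at their nominal heights. I'll use the top fit: centre (0.4543, −0.026), r 0.11, from −64.5° to about +65°. The finger hides the pad centre in the top view. In the scene view the tip is just above the pad at (615,258), in line with the screw at (609,295). I'll go down to just above the surface and settle there.

>>> drive_tool(
  deltas=[
    {"grip":255,"xyz":[0,0,-0.007],"dr":[0,0,0]},
    {"grip":255,"xyz":[0,0,-0.014],"dr":[0,0,0]},
    {"grip":255,"xyz":[0,0,-0.014],"dr":[0,0,0]},
    {"grip":255,"xyz":[0,0,-0.014],"dr":[0,0,0]},
    {"grip":255,"xyz":[0,0,-0.014],"dr":[0,0,0]},
    {"grip":255,"xyz":[0,0,-0.014],"dr":[0,0,0]},
  ],
)

```text
time: 2.7
tool_pos: [0.5019, -0.1261, 0.0625]
tool_rot: [[0.963, 0.268, 0.0], [0.268, -0.963, -0.0], [0.0, 0.0, -1.0]]
ft_force: [-0.3, -0.2, 0.1]
gripper_width: 0.0
```

Run:
```python
from bench import *
import cv2,numpy as np
o=get_obs();print(o['time'],o['tool_pos'],o['ft_force'])
```

```text
2.7 [ 0.50191389 -0.12606496  0.06248605] [-0.31439834 -0.2084545   0.14174179]
```

>>> drive_tool(
  deltas=[
    {"grip":255,"xyz":[0,0.0003,-0.003],"dr":[0,0,0]},
    {"grip":255,"xyz":[0,0.0003,-0.006],"dr":[0,0,0]},
    {"grip":255,"xyz":[0,0.0003,-0.008],"dr":[0,0,0]},
    {"grip":255,"xyz":[0,0.0003,-0.01],"dr":[0,0,0]},
    {"grip":255,"xyz":[0,0.0003,-0.01],"dr":[0,0,0]},
    {"grip":255,"xyz":[0,0.0003,-0.01],"dr":[0,0,0]},
    {"grip":255,"xyz":[0,0.0003,-0.01],"dr":[0,0,0]},
    {"grip":255,"xyz":[0,0.0003,-0.01],"dr":[0,0,0]},
  ],
)

```text
time: 3.5
tool_pos: [0.5018, -0.1258, 0.0524]
tool_rot: [[0.963, 0.268, 0.0], [0.268, -0.963, -0.0], [0.0, 0.0, -1.0]]
ft_force: [-0.5, 0.7, 2.1]
gripper_width: -0.0004
```

Run:
```python
from bench import *
import cv2,numpy as np
o=get_obs();X=np.array(o['tool_pos']);print(o['time'],X,o['ft_force'])
ims=[]
for n,(a,b,c,e) in {'top':(330,180,410,280),'scene':(325,110,405,210)}.items():
    d=get_image(n);np.savez(f"{n}2.npz",**d)
    p=d['R']@X+d['t'];uv=p[:2]/p[2]*[d['fx'],d['fy']]+[d['cx'],d['cy']];print(n,'crop',(uv+.5-[a,b])*5-.5)
    ims.append(cv2.resize(d['img'][b:e,a:c],None,fx=5,fy=5,interpolation=cv2.INTER_CUBIC))
    d0=np.load(n+'0.npz')
    A,B=[cv2.GaussianBlur(x['img'].astype(np.float32).mean(-1),(0,0),.7)[(slice(205,238),slice(270,350)) if n=='top' else (slice(185,248),slice(288,330))] for x in (d0,d)]
    print(n,'rail image shift px',cv2.phaseCorrelate(A,B,cv2.createHanningWindow(A.shape[::-1],cv2.CV_32F)))
    h=lambda x:np.median((x['range_z']*1.)[d0['img'].min(-1)>215][:0]) if 0 else None
    v,u=np.mgrid[185:262,255:350] if n=='top' else np.mgrid[180:248,285:330]
    for x in(d0,d):
        z=x['range_z'][v,u];H=((np.stack([(u-x['cx'])/x['fx']*z,(v-x['cy'])/x['fy']*z,z],-1)-x['t'])@x['R'])[...,2]
        w=(d0['img'][v,u].min(-1)>215)&(H>.035)&(H<.07);print('   rail z',np.median(H[w]).round(4),w.sum())
cv2.imwrite('pics/touch.png',np.hstack(ims)[...,::-1])
```

```text
3.5 [ 0.50182044 -0.12577595  0.05243943] [-0.50897638  0.69707904  2.14395682]
top crop [200.15456057 315.36431119]
top rail image shift px ((-0.025465962528016917, 0.4084673585016567), 1.043673602077696)
   rail z 0.0555 236
   rail z 0.052 233
scene crop [208.97590055 296.33211426]
scene rail image shift px ((0.5257193468564729, 0.23375072301225686), 1.0587947717143429)
   rail z 0.053 219
   rail z 0.0491 219
```

View pics/touch.png

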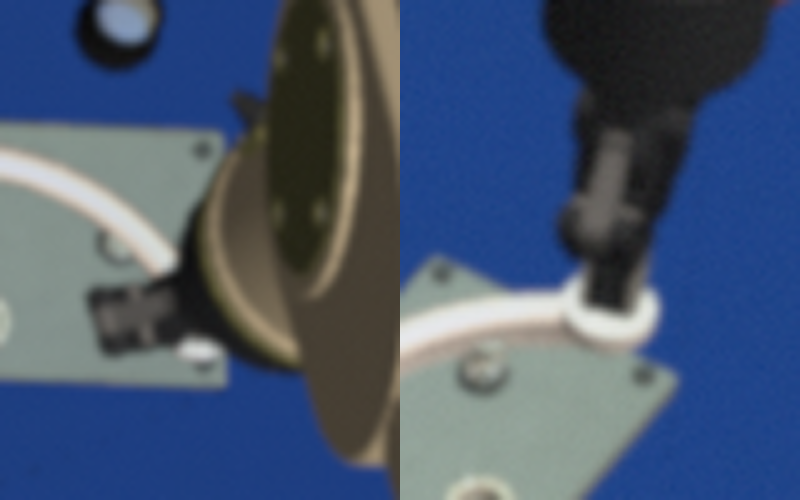

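The tip sits on the pad and the rail is down about 3.6 mm, with force, TCP z and depth all agreeing. In the picture the tip is centred at about x=616, y=305 on a pad spanning 563–660. Next I'll tabulate the arc.

Run:
```python
import numpy as np
c=np.array([.4543,-.026]);p=lambda t:c+.11*np.array([np.cos(np.radians(t)),np.sin(np.radians(t))])
cur=np.array([.50168,-.12539])
for L in(range(-62,-28,3),range(-26,8,3),range(10,44,3),[46,49,52,55,58,60.5,62.5,64,64.8]):
    print([[round(float(v),4) for v in p(t)-cur] for t in L]);cur=np.round(p(L[-1])-cur,4)+cur
```

```text
[[0.0043, 0.0023], [0.0093, 0.0051], [0.0141, 0.0082], [0.0188, 0.0115], [0.0233, 0.0151], [0.0276, 0.0189], [0.0317, 0.023], [0.0356, 0.0272], [0.0393, 0.0317], [0.0427, 0.0363], [0.0459, 0.0411], [0.0488, 0.0461]]
[[0.0027, 0.0051], [0.0051, 0.0103], [0.0072, 0.0157], [0.009, 0.0211], [0.0106, 0.0267], [0.0118, 0.0323], [0.0127, 0.038], [0.0134, 0.0437], [0.0138, 0.0495], [0.0138, 0.0552], [0.0136, 0.061], [0.013, 0.0667]]
[[-0.0009, 0.0057], [-0.002, 0.0113], [-0.0034, 0.0169], [-0.0052, 0.0224], [-0.0072, 0.0278], [-0.0095, 0.0331], [-0.0121, 0.0382], [-0.0149, 0.0432], [-0.018, 0.0481], [-0.0213, 0.0528], [-0.0249, 0.0573], [-0.0287, 0.0616]]
[[-0.0041, 0.0041], [-0.0083, 0.008], [-0.0128, 0.0117], [-0.0174, 0.0151], [-0.0222, 0.0183], [-0.0263, 0.0207], [-0.0297, 0.0226], [-0.0323, 0.0239], [-0.0336, 0.0245]]
```

>>> drive_tool(
  deltas=[
    {"grip":255,"xyz":[0.0043,0.0023,-0.0005],"dr":[0,0,0]},
    {"grip":255,"xyz":[0.0093,0.0051,-0.0007],"dr":[0,0,0]},
    {"grip":255,"xyz":[0.0141,0.0082,-0.0007],"dr":[0,0,0]},
    {"grip":255,"xyz":[0.0188,0.0115,-0.0007],"dr":[0,0,0]},
    {"grip":255,"xyz":[0.0233,0.0151,-0.0007],"dr":[0,0,0]},
    {"grip":255,"xyz":[0.0276,0.0189,-0.0007],"dr":[0,0,0]},
    {"grip":255,"xyz":[0.0317,0.023,-0.0007],"dr":[0,0,0]},
    {"grip":255,"xyz":[0.0356,0.0272,-0.0007],"dr":[0,0,0]},
    {"grip":255,"xyz":[0.0393,0.0317,-0.0007],"dr":[0,0,0]},
    {"grip":255,"xyz":[0.0427,0.0363,-0.0007],"dr":[0,0,0]},
    {"grip":255,"xyz":[0.0459,0.0411,-0.0007],"dr":[0,0,0]},
    {"grip":255,"xyz":[0.0488,0.0461,-0.0007],"dr":[0,0,0]},
  ],
)

```text
time: 4.8
tool_pos: [0.5509, -0.0793, 0.0517]
tool_rot: [[0.963, 0.268, 0.0], [0.268, -0.963, -0.0], [0.0, 0.0, -1.0]]
ft_force: [-1.2, -2.6, 3.9]
gripper_width: 0.0001
```

Run:
```python
from bench import *
import cv2,numpy as np
o=get_obs();X=np.array(o['tool_pos']);print(o['time'],X,o['ft_force'])
r=X[:2]-[.4543,-.026];print('r',np.hypot(*r),np.degrees(np.arctan2(r[1],r[0])))
ims=[]
for n,(a,b,c,e) in {'top':(300,170,380,270),'scene':(285,110,365,210)}.items():
    d=get_image(n)
    ims.append(cv2.resize(d['img'][b:e,a:c],None,fx=5,fy=5,interpolation=cv2.INTER_CUBIC))
    p=d['R']@X+d['t'];uv=p[:2]/p[2]*[d['fx'],d['fy']]+[d['cx'],d['cy']];print(n,'crop',(uv+.5-[a,b])*5-.5)
cv2.imwrite('pics/mid.png',np.hstack(ims)[...,::-1])
```

```text
4.8 [ 0.55092771 -0.07930795  0.05167574] [-1.18376726 -2.63017612  3.92384732]
r 0.1103569353523887 -28.88481441864657
top crop [235.36155749 244.39487443]
scene crop [228.35839464 315.70968377]
```

View pics/mid.png

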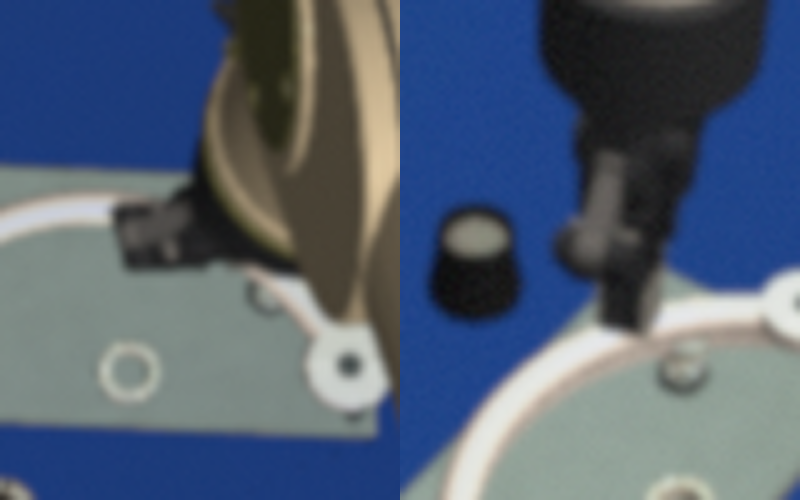

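Tip is on the crown at about (622,320) with r 0.1104, z 0.0517 and a sink of about 4.3 mm. Continuing.

>>> drive_tool(
  deltas=[
    {"grip":255,"xyz":[0.0027,0.0051,0],"dr":[0,0,0]},
    {"grip":255,"xyz":[0.0051,0.0103,0],"dr":[0,0,0]},
    {"grip":255,"xyz":[0.0072,0.0157,0],"dr":[0,0,0]},
    {"grip":255,"xyz":[0.009,0.0211,0],"dr":[0,0,0]},
    {"grip":255,"xyz":[0.0106,0.0267,0],"dr":[0,0,0]},
    {"grip":255,"xyz":[0.0118,0.0323,0],"dr":[0,0,0]},
    {"grip":255,"xyz":[0.0127,0.038,0],"dr":[0,0,0]},
    {"grip":255,"xyz":[0.0134,0.0437,0],"dr":[0,0,0]},
    {"grip":255,"xyz":[0.0138,0.0495,0],"dr":[0,0,0]},
    {"grip":255,"xyz":[0.0138,0.0552,0],"dr":[0,0,0]},
    {"grip":255,"xyz":[0.0136,0.061,0],"dr":[0,0,0]},
    {"grip":255,"xyz":[0.013,0.0667,0],"dr":[0,0,0]},
  ],
)

```text
time: 6.1
tool_pos: [0.5637, -0.0125, 0.0517]
tool_rot: [[0.963, 0.268, 0.0], [0.268, -0.963, -0.0], [0.0, 0.0, -1.0]]
ft_force: [0.2, -2.2, 4.0]
gripper_width: 0.0003
```

Run:
```python
from bench import *
import cv2,numpy as np
o=get_obs();X=np.array(o['tool_pos']);print(o['time'],X,o['ft_force'])
r=X[:2]-[.4543,-.026];print('r',np.hypot(*r),np.degrees(np.arctan2(r[1],r[0])))
ims=[]
for n,(a,b,c,e) in {'top':(280,165,360,265),'scene':(260,130,340,230)}.items():
    d=get_image(n)
    ims.append(cv2.resize(d['img'][b:e,a:c],None,fx=5,fy=5,interpolation=cv2.INTER_CUBIC))
    p=d['R']@X+d['t'];uv=p[:2]/p[2]*[d['fx'],d['fy']]+[d['cx'],d['cy']];print(n,'crop',(uv+.5-[a,b])*5-.5)
cv2.imwrite('pics/mid2.png',np.hstack(ims)[...,::-1])
```

```text
6.1 [ 0.56365699 -0.01250951  0.05168704] [ 0.23993429 -2.22282407  3.95429649]
r 0.11018595328591377 7.032586349035209
top crop [174.69532103 234.58053393]
scene crop [221.2875398  310.16282683]
```

View pics/mid2.png

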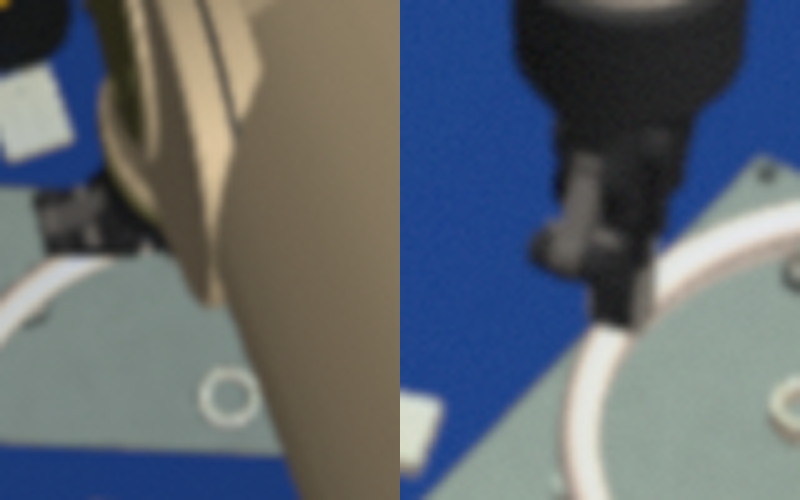

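Tip is centred on the crown at about (620,312). Continuing.

>>> drive_tool(
  deltas=[
    {"grip":255,"xyz":[-0.0009,0.0057,0],"dr":[0,0,0]},
    {"grip":255,"xyz":[-0.002,0.0113,0],"dr":[0,0,0]},
    {"grip":255,"xyz":[-0.0034,0.0169,0],"dr":[0,0,0]},
    {"grip":255,"xyz":[-0.0052,0.0224,0],"dr":[0,0,0]},
    {"grip":255,"xyz":[-0.0072,0.0278,0],"dr":[0,0,0]},
    {"grip":255,"xyz":[-0.0095,0.0331,0],"dr":[0,0,0]},
    {"grip":255,"xyz":[-0.0121,0.0382,0],"dr":[0,0,0]},
    {"grip":255,"xyz":[-0.0149,0.0432,0],"dr":[0,0,0]},
    {"grip":255,"xyz":[-0.018,0.0481,0],"dr":[0,0,0]},
    {"grip":255,"xyz":[-0.0213,0.0528,0],"dr":[0,0,0]},
    {"grip":255,"xyz":[-0.0249,0.0573,0],"dr":[0,0,0]},
    {"grip":255,"xyz":[-0.0287,0.0616,0],"dr":[0,0,0]},
  ],
)

```text
time: 7.4
tool_pos: [0.5346, 0.049, 0.0517]
tool_rot: [[0.963, 0.269, 0.0], [0.269, -0.963, -0.0], [0.0, 0.0, -1.0]]
ft_force: [2.1, -2.3, 3.2]
gripper_width: 0.0001
```

>>> drive_tool(
  deltas=[
    {"grip":255,"xyz":[-0.0041,0.0041,0],"dr":[0,0,0]},
    {"grip":255,"xyz":[-0.0083,0.008,0],"dr":[0,0,0]},
    {"grip":255,"xyz":[-0.0128,0.0117,0],"dr":[0,0,0]},
    {"grip":255,"xyz":[-0.0174,0.0151,0],"dr":[0,0,0]},
    {"grip":255,"xyz":[-0.0222,0.0183,0],"dr":[0,0,0]},
    {"grip":255,"xyz":[-0.0263,0.0207,0],"dr":[0,0,0]},
    {"grip":255,"xyz":[-0.0297,0.0226,0],"dr":[0,0,0]},
    {"grip":255,"xyz":[-0.0323,0.0239,0],"dr":[0,0,0]},
    {"grip":255,"xyz":[-0.0336,0.0245,0],"dr":[0,0,0]},
    {"grip":255,"xyz":[-0.0336,0.0245,0],"dr":[0,0,0]},
    {"grip":255,"xyz":[-0.0336,0.0245,0],"dr":[0,0,0]},
  ],
)

```text
time: 8.5
tool_pos: [0.5011, 0.0733, 0.0515]
tool_rot: [[0.963, 0.269, -0.0], [0.269, -0.963, 0.0], [-0.0, -0.0, -1.0]]
ft_force: [0.9, 0.0, 2.6]
gripper_width: 0.0001
```

Run:
```python
from bench import *
import cv2,numpy as np
o=get_obs();X=np.array(o['tool_pos']);print(o['time'],X,o['ft_force'])
r=X[:2]-[.4543,-.026];print('r',np.hypot(*r),np.degrees(np.arctan2(r[1],r[0])))
ims=[]
for n,(a,b,c,e) in {'top':(235,185,315,285),'scene':(265,175,345,275)}.items():
    d=get_image(n)
    ims.append(cv2.resize(d['img'][b:e,a:c],None,fx=5,fy=5,interpolation=cv2.INTER_CUBIC))
    p=d['R']@X+d['t'];uv=p[:2]/p[2]*[d['fx'],d['fy']]+[d['cx'],d['cy']];print(n,'crop',(uv+.5-[a,b])*5-.5)
cv2.imwrite('pics/end.png',np.hstack(ims)[...,::-1])
```

```text
8.5 [0.50111014 0.07328627 0.05153668] [0.94925014 0.00596412 2.55373209]
r 0.10976771967616263 64.757696366951
top crop [189.07518792 277.77476186]
scene crop [203.66152674 323.61832255]
```

View pics/end.png

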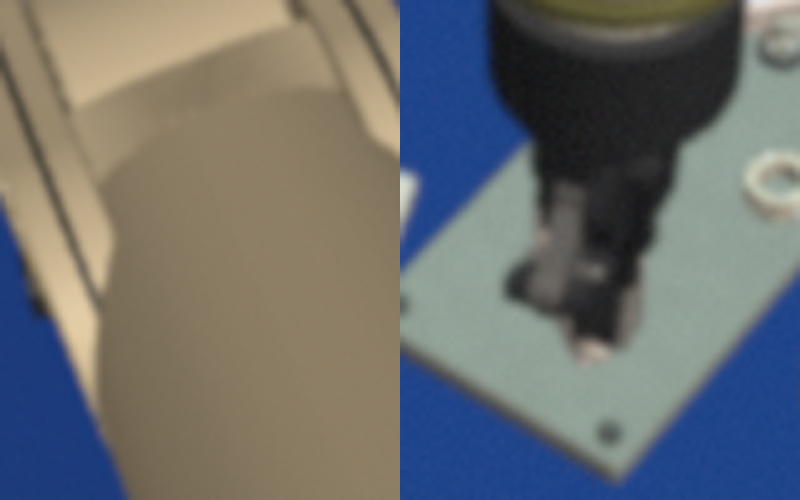

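The tip is near the plain end, with a few mm of metal showing past it at about (590,355). I'll slide 2 mm further for certainty, then lift straight off.

>>> drive_tool(
  deltas=[
    {"grip":255,"xyz":[-0.001,0.0005,0],"dr":[0,0,0]},
    {"grip":255,"xyz":[-0.0018,0.0009,0],"dr":[0,0,0]},
    {"grip":255,"xyz":[-0.0018,0.0009,0],"dr":[0,0,0]},
    {"grip":255,"xyz":[-0.0018,0.0009,0],"dr":[0,0,0]},
    {"grip":255,"xyz":[-0.0018,0.0009,0.004],"dr":[0,0,0]},
    {"grip":255,"xyz":[-0.0018,0.0009,0.01],"dr":[0,0,0]},
    {"grip":255,"xyz":[-0.0018,0.0009,0.03],"dr":[0,0,0]},
    {"grip":255,"xyz":[-0.0018,0.0009,0.07],"dr":[0,0,0]},
    {"grip":255,"xyz":[-0.0018,0.0009,0.11],"dr":[0,0,0]},
    {"grip":255,"xyz":[-0.0018,0.0009,0.14],"dr":[0,0,0]},
    {"grip":255,"xyz":[-0.0018,0.0009,0.15],"dr":[0,0,0]},
    {"grip":255,"xyz":[-0.0018,0.0009,0.15],"dr":[0,0,0]},
  ],
)

```text
time: 9.8
tool_pos: [0.4998, 0.0742, 0.2027]
tool_rot: [[0.963, 0.269, 0.002], [0.269, -0.963, -0.0], [0.002, 0.001, -1.0]]
ft_force: [-0.3, 0.5, -0.2]
gripper_width: -0.0
```

Run:
```python
from bench import *
import cv2,numpy as np
o=get_obs();print(o['time'],o['tool_pos'],o['ft_force'])
d=get_image('scene');d0=np.load('scene0.npz')
cv2.imwrite('pics/after.png',np.hstack([x['img'][140:290,235:395] for x in(d0,d)]).repeat(2,0).repeat(2,1)[...,::-1])
```

```text
9.8 [0.49983133 0.07421637 0.20273045] [-0.27891154  0.51789838 -0.20530907]
```

View pics/after.png

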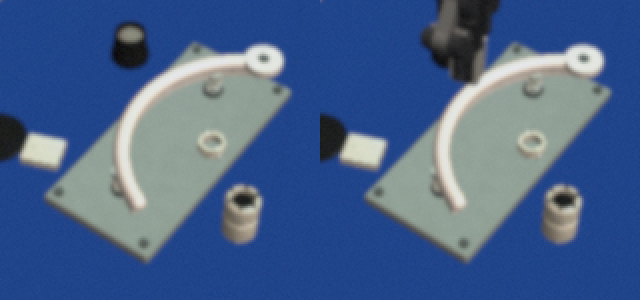

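The rail is back at rest, with its end at (458,207), the same place as before. The block, collar and valve haven't moved; the loupe is hidden behind the gripper. The arm is clear, so I'm handing in.

```bash
python3 -c "
from bench import *
print(finish_job())"
```

```text
the job is handed in; nothing more can be done
None
```

I slid the shut fingers along the rail's crown in one stroke, from the round pad to the plain end, then lifted straight off. I handed the job in at about 10 s.

- **Sink and force:** The rail went down about 3.6 mm at the pad. After that the tool height stayed between 51.5 and 51.7 mm, which is about 4.3–4.5 mm of sink. Upward force at the stops was 2.1–4.0 N.
- **Following the curve:** At the stops checked along the arc, the fingertips were within about 0.4 mm of my fitted mid-crown line.
- **After lift-off:** The rail was back at rest, and the valve, collar and block had not moved. The loupe was hidden behind the gripper in the last picture. The fingers never came near it, but I did not check it at the end.

**Disagreements and limits:**
- **Cameras:** The scene camera read the bench 2.7 mm too low and differed sideways from the top camera by 3–7 mm on the rail, about 3 mm on the plate. I used the top camera because it gave the correct bench, plate and rail heights.
- **End point:** The exact position of the plain-end point is uncertain by about 2–3 mm along the arc. I slid 2 mm further before lifting to be sure of reaching it.

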